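Hold the recessed reset button of the bay with the well plate

TASK

Reset the bay that holds the open well plate: lift the stylus out of its stand, put its pin down through the access hole in front of that bay and use it to press the recessed button all the way down. Finish with the stylus still in the gripper holding the button fully down; leave the other two buttons alone and do not disturb the plates or the things standing on the bench.

Things in the scene. Friction and masses are not known exactly. Their poses are not given: they have to be found in the camera images.
- station: Fixed white plate station, 220 x 330 (y) mm. Origin: centre of underside, on the bench; x points from console to bays (away from the robot at yaw 0), z up. Console strip on its -x side: 55 mm deep, flat top 60 mm high, 3 round holes in a row 105 mm apart, each with a thin dark ring. Behind it a grey deck 20 mm high with 3 bays ringed by 8 mm ridges; each hole serves the bay straight behind it.
- well_plate: The well plate: white plastic plate 127 x 86 x 20 mm with an open grid of 6 x 4 round wells, 15 mm across inside. It lies loose in one of the three bays. Origin: centre of its underside.
- trough: Single-trough reservoir: white open box 127 x 86 x 24 mm, no wells, in another bay. Origin: centre of its underside.
- covered_plate: Covered plate: white, 127 x 86 x 21 mm with a plain flat lid, no wells to be seen, in the remaining bay. Origin: centre of its underside.
- stylus: Reset stylus, about 60 g, 115 mm long: lower 45 mm a steel pin 7 mm thick, upper 70 mm a round black handle 18 mm thick. Starts upright in the stand, pin in its hole, handle resting on its top: handle from 50 to 120 mm above the bench, tip 5 mm above it. Origin: the pin's tip; z along the stylus to the handle.
- stylus_tip (a point): Point at the lower end of the stylus's pin (same as its origin).
- stylus_grip (a point): Point on the stylus's axis in its handle, 85 mm above the tip; a good place to grip it.
- stand: Stylus stand: fixed aluminium block 60 x 60 x 50 mm with a vertical hole 10 mm in diameter through its middle. Origin: centre of its underside.
- bottle: Bystander: closed amber bottle, 60 mm in diameter, 130 mm high, loose. Origin: centre of its underside.
- tub: Bystander: open black tub, 120 mm in diameter at the rim, 85 mm high, loose. Origin: centre of its underside.
- tube: Bystander: capped clear sample tube on a foot 44 mm wide, 114 mm high, loose. Origin: centre of its underside.
- hole_left (a point): Centre of the mouth of the left (+y at station yaw 0) access hole, in the plane of the console's top, 60 mm above the bench. Hole 16 mm in diameter, vertical; the flat button (13 mm across) has its top 20 mm below this point when up and 25 mm below it when fully down.
- bay_left (a point): Centre of the floor of the left (+y at station yaw 0) bay, 110 mm behind its hole, 20 mm above the bench.
- button_left (a joint): Push button at the bottom of the left (+y at station yaw 0) hole: 0 up, 0.005 m fully down, where it meets a firm stop. A spring pushes it back up with 2 N at the top and 4.5 N when fully down, so it rises again as soon as it is not pushed.
- hole_middle (a point): Centre of the mouth of the middle access hole, in the plane of the console's top, 60 mm above the bench. Hole 16 mm in diameter, vertical; the flat button (13 mm across) has its top 20 mm below this point when up and 25 mm below it when fully down.
- bay_middle (a point): Centre of the floor of the middle bay, 110 mm behind its hole, 20 mm above the bench.
- button_middle (a joint): Push button at the bottom of the middle hole: 0 up, 0.005 m fully down, where it meets a firm stop. A spring pushes it back up with 2 N at the top and 4.5 N when fully down, so it rises again as soon as it is not pushed.
- hole_right (a point): Centre of the mouth of the right (-y) access hole, in the plane of the console's top, 60 mm above the bench. Hole 16 mm in diameter, vertical; the flat button (13 mm across) has its top 20 mm below this point when up and 25 mm below it when fully down.
- bay_right (a point): Centre of the floor of the right (-y) bay, 110 mm behind its hole, 20 mm above the bench.
- button_right (a joint): Push button at the bottom of the right (-y) hole: 0 up, 0.005 m fully down, where it meets a firm stop. A spring pushes it back up with 2 N at the top and 4.5 N when fully down, so it rises again as soon as it is not pushed.
Things that resemble listed ones, but are neither listed nor needed, are in the scene too. Leave any pink look-alike of the stylus alone.

How it is judged:
On the way:
1. the stylus is held by the fingers, its tip lifted clear of the stand's top (height (world z) of stylus_tip above 0.055 m and contact force between the fingers and stylus above 0.5 N), for 0.1 s.
At the end, for the whole second after the job is handed in: Well plate's bay: button down over 4 of 5 mm, stylus tip within 8 mm of its hole's axis and 18 mm or more deep, pressing over 1 N; stylus in the fingers, robot itself not touching the station; plates within 15 mm, bystanders within 30 mm of their starts; all held for the last second (((horizontal distance between well_plate and bay_left below 0.03 m and value of joint button_left above 0.004 m and horizontal distance between stylus_tip and hole_left below 0.008 m and z of stylus_tip in the frame of hole_left below -0.018 m) or (horizontal distance between well_plate and bay_middle below 0.03 m and value of joint button_middle above 0.004 m and horizontal distance between stylus_tip and hole_middle below 0.008 m and z of stylus_tip in the frame of hole_middle below -0.018 m) or (horizontal distance between well_plate and bay_right below 0.03 m and value of joint button_right above 0.004 m and horizontal distance between stylus_tip and hole_right below 0.008 m and z of stylus_tip in the frame of hole_right below -0.018 m)) and contact force between the fingers and stylus above 0.5 N and contact force between stylus and station above 1 N and contact force between each of the arm, the fingers and station below 0.5 N and distance of each of well_plate, trough, covered_plate from where it was at the start of the episode below 0.015 m and distance of each of bottle, tub, tube from where it was at the start of the episode below 0.03 m); the arm keeps its last pose, push and grip.
It fails at once if the button of a bay without the well plate is pressed (more than 2.5 mm) ((not (horizontal distance between well_plate and bay_left below 0.03 m) and value of joint button_left above 0.0025 m) or (not (horizontal distance between well_plate and bay_middle below 0.03 m) and value of joint button_middle above 0.0025 m) or (not (horizontal distance between well_plate and bay_right below 0.03 m) and value of joint button_right above 0.0025 m)).
It fails at once if a plate in the station is disturbed (moved more than 15 mm) (distance of any of well_plate, trough, covered_plate from where it was at the start of the episode above 0.015 m).
It fails at once if a bystander is moved more than 30 mm or tipped (distance of any of bottle, tub, tube from where it was at the start of the episode above 0.03 m or angle between any of bottle, tub, tube's own z axis and vertical above 0.5 rad).
It also fails if it takes over 38 s, if anything falls off the work surface, if the arm or the gripper's body presses on something with over 40 N, if the wrist force passes 120 N, or if a joint passes its speed limit or range.

ROBOT

A 6-joint arm with a two-finger parallel gripper is mounted at the origin on the work surface. World frame = base frame: x ahead of the robot, y to its left, z up, the work surface at z = 0. Lengths are in m, angles in rad, forces in N, time in s.
With the tool pointing down it reaches from about 0.275 to 0.875 m from the base axis. Payload 12.5 kg.
Tool frame: the origin (TCP) lies on the centre line of the jaws, within the pads' length; the fingertips stand 22 mm ahead of it and the grasp point (between the pads) lies 3 mm ahead of it; z points along the fingers, y is the direction in which the jaws open and shut (so a half turn about z gives the same grasp; the last joint's range is limited). The gripper opens to 85 mm and grips with 20 to 120 N. Pads are 22 mm wide; open, the fingers measure 114 mm over their backs; the gripper's body (76 mm by 85 mm) begins 54 mm behind the grasp point. The pads swing forward as they close: fully open they stand 13 mm farther back than shut.
Start: joints at [-1.304, 0.351, 1.652, -0, 1.139, -0.085], TCP at [0.19, -0.516, 0.225] pointing down, gripper open.
Joint ranges: [-2.75, 2.75], [-0.79, 2.1], [0.01, 2.65], [-1.57, 4.71], [0.07, 3.14], [-2.87, 2.87]. Speed limits (rad/s): [2.22, 2.22, 2.79, 3.14, 3.14, 3.14].

INTERFACE

Orientations are given as a unit quaternion [x, y, z, w].
In Python, from rig import get_obs, grab_frame, camera_info, hand_in gives the robot as it stands.
- The arm moves only by the tool carry_out, never from a script. Its arguments are lists of equal length, an entry for each row: "slide": the shift along the tool's x, y, z in m, a list of three; "rot": the turn, a rotation vector about the tool's x, y, z in rad, a list of three; "fingers": the finger opening in m, from 0 to 0.0854. A call has 1 to 12 rows; each row is the pose to reach, as a shift and turn from the pose measured when the call began, along the tool's axes at that moment; what a row does not reach only later rows make up. A row lasts 1/12 s, in which the tool goes at most 41.7 mm and 7.16 degrees, less where a joint would pass 70% of its speed; a pose out of reach is approached as far as the arm can. A call with a gripper value outside its range is refused whole. The fingers move at their own pace and stop on an object; "newtons" is the grip in N (left out, the last holds). Time passes only in rows, so rows that repeat a pose let the fingers close. It gives the time, the measured TCP pose, the force and the opening at its end, in the units of the state.
- get_obs(): the state, without advancing time (a new reading comes with each control period).
- grab_frame(name): name is "scene" or "top" or "wrist"; returns (picture, depth): 480x640x3 uint8, red, green, blue; 480x640 float32, m along the optical axis (not along the pixel's ray), 0 where there is no reading.
- camera_info(name): a dict with "K" (3x3 intrinsics, pixels), "camera_from_world" (4x4, takes a point from world to camera coordinates). Camera axes: x right, y up, looking along -z (the intrinsics and any distortion apply to the point x, -y, -z); pixel columns grow to the right and rows downward; lengths in m; the calibration is good to about 2 mm. A picture is of the moment at which its call begins: read the wrist's pose just before it. camera_info takes no time and is no camera call; for the wrist camera it gives the pose at the moment of the call.
- hand_in(): hands the job in, once; it reports no verdict.
The state is a dict: "time_s": time; "qpos": joint angles; "joint_velocities": joint speeds; "joint_torque": joint torques, N m; "ee_pos": TCP position; "tool_rot": TCP orientation; "contact_force": force on the tool from outside, world axes, zero at the start; "torque": the same for the moment, N m; "width": opening from 0.0 (shut) to 1.0 (fully open).
Only numpy, scipy, OpenCV 4.12 (cv2) and the standard library are available. Lean on these libraries where they do the work, as an engineer would, in place of code of your own. Each camera call takes 0.05 s, during which the arm holds its last target.

## Working session

There is one attempt and no reset: what is moved stays moved. The work goes in short steps, Python scripts to look and compute and a tool call to move; the robot and the scene stay as the last step left them, time stands still between calls to the robot, and variables do not carry over. Pictures are saved under pics/ and viewed, and the job is handed in when it is done.

Besides the shell and the picture viewer there is one more tool, called after "Request:" as a command line: name --argument value ..., lists and objects as JSON in quotes. carry_out: Moves the arm, as the interface text tells. Its arguments: {"type":"object","properties":{"slide":{"type":"array","items":{"type":"array","items":{"type":"number"}}},"rot":{"type":"array","items":{"type":"array","items":{"type":"number"}}},"fingers":{"type":"array","items":{"type":"number"}},"newtons":{"type":"number"}},"required":["slide","rot","fingers"]}

```bash
mkdir -p pics; ls
python3 - <<'E'
from rig import *
import cv2,numpy as np
print(get_obs())
for n in ["scene","top"]:
    im,d=grab_frame(n); cv2.imwrite(f"pics/{n}0.png",im[:,:,::-1]); np.savez(f"{n}0.npz",im=im,d=d,**camera_info(n)); print(n,camera_info(n))
E
```

```text
pics
{'time_s': 0.0, 'qpos': array([-1.30359384e+00,  3.51271990e-01,  1.65244788e+00,  9.10045596e-06,
        1.13909354e+00, -8.46137583e-02]), 'joint_velocities': array([-1.26065130e-03, -4.67331124e-05,  3.76578360e-04, -3.29726257e-04,
        3.70186617e-04, -3.82459260e-04]), 'joint_torque': array([-2.07929888e-04, -5.06101620e+01, -2.91411227e+01, -8.69903215e-05,
        4.54621419e-03,  7.11730536e-06]), 'ee_pos': array([ 0.18945827, -0.51596635,  0.2240298 ]), 'tool_rot': array([ 9.84568172e-01,  1.75000407e-01, -5.15323323e-05, -6.08213150e-04]), 'contact_force': array([ 0.77282655, -0.0542219 , -0.15031565]), 'torque': array([-0.01998247,  0.02852258,  0.00105863]), 'width': 0.9998231835923411}
scene {'K': array([[520.31414053,   0.        , 315.35203667],
       [  0.        , 520.31414053, 240.87872887],
       [  0.        ,   0.        ,   1.        ]]), 'camera_from_world': array([[ 0.20847068,  0.97801896,  0.00434628, -0.16805076],
       [-0.62810578,  0.13047555,  0.76711099,  0.2210351 ],
       [ 0.74968201, -0.16265007,  0.64149968, -1.81387781],
       [ 0.        ,  0.        ,  0.        ,  1.        ]])}
top {'K': array([[551.67668833,   0.        , 317.00053796],
       [  0.        , 551.67668833, 240.42618212],
       [  0.        ,   0.        ,   1.        ]]), 'camera_from_world': array([[ 0.12851354, -0.99168981,  0.00596618,  0.01118628],
       [ 0.97121294,  0.12707213,  0.20148967, -0.51701751],
       [-0.20057339, -0.02009972,  0.97947247, -1.30282559],
       [ 0.        ,  0.        ,  0.        ,  1.        ]])}
```

View pics/scene0.png

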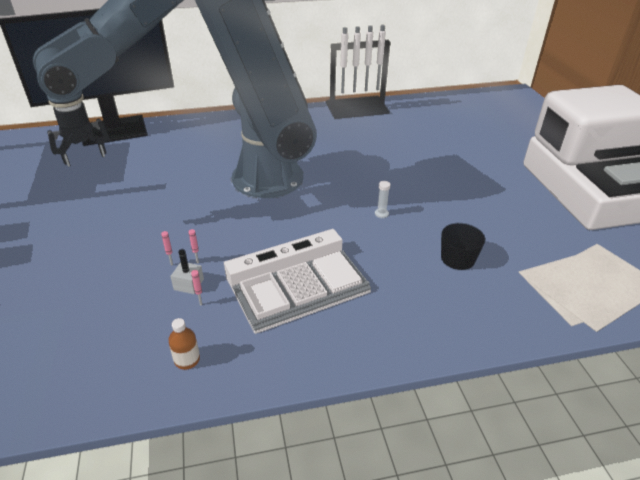

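View pics/top0.png

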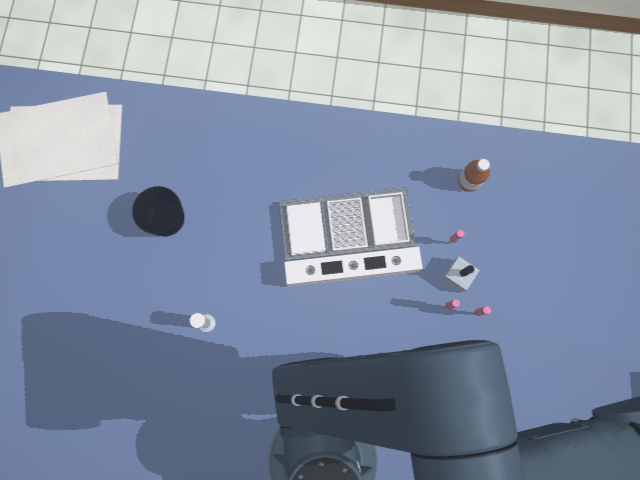

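```bash
cat > h.py <<'E'
import numpy as np,cv2
def load(n):
    z=np.load(n+".npz"); return z['im'],z['d'],z['K'],z['camera_from_world']
def ray(K,T,u,v):
    R=T[:3,:3];t=T[:3,3]; c=-R.T@t
    d=R.T@np.array([(u-K[0,2])/K[0,0],-(v-K[1,2])/K[1,1],-1.0]); return c,d
def onz(K,T,u,v,z):
    c,d=ray(K,T,u,v); return c+d*(z-c[2])/d[2]
def ondepth(K,T,u,v,dep):
    c,d=ray(K,T,u,v); return c+d*dep
def proj(K,T,p):
    q=T[:3,:3]@np.asarray(p)+T[:3,3]; x=K@np.array([q[0],-q[1],-q[2]]); return x[:2]/x[2]
def near(p,l):
    c1,d1=l[0]; c2,d2=l[1]
    A=np.stack([d1,-d2],1); s=np.linalg.lstsq(A,c2-c1,rcond=None)[0]
    a=c1+d1*s[0]; b=c2+d2*s[1]; return (a+b)/2,np.linalg.norm(a-b)
E
python3 - <<'E'
from h import *
a=load("top0")[0];b=load("scene0")[0]
c1=cv2.resize(a[180:325,270:510],None,fx=3.3,fy=3.3,interpolation=cv2.INTER_CUBIC)
c2=cv2.resize(b[215:335,145:385],None,fx=3.3,fy=3.3,interpolation=cv2.INTER_CUBIC)
cv2.imwrite("pics/c1.png",c1[:,:,::-1]);cv2.imwrite("pics/c2.png",c2[:,:,::-1])
E
```

```text
(no output)
```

View pics/c1.png

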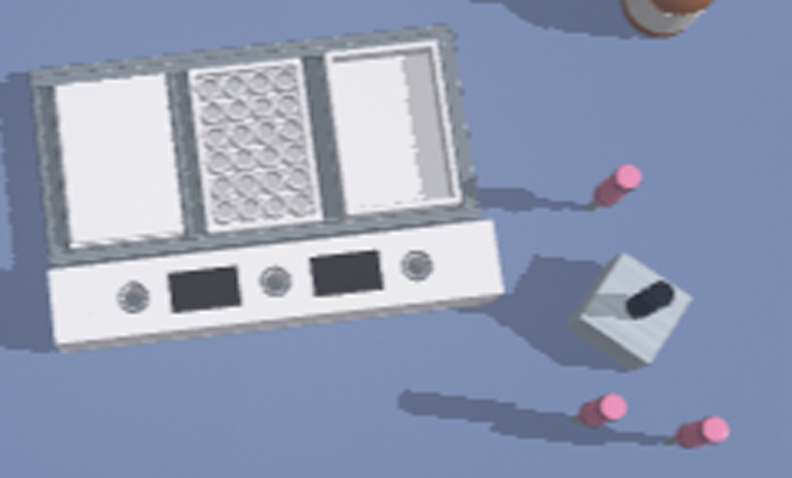

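View pics/c2.png

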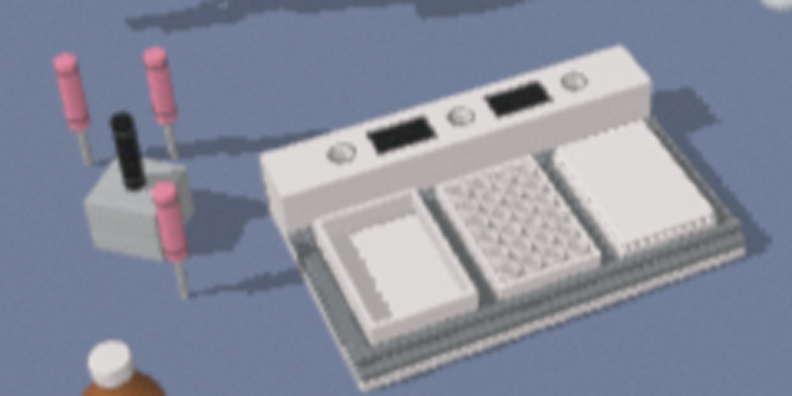

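Run:
```python
from h import *
im,d,K,T=load("top0"); im2,d2,K2,T2=load("scene0")
hsv=cv2.cvtColor(im,cv2.COLOR_RGB2HSV);hsv2=cv2.cvtColor(im2,cv2.COLOR_RGB2HSV)
def blobs(m,off=(0,0)):
    n,l,s,c=cv2.connectedComponentsWithStats(m.astype(np.uint8)); return [(s[i],c[i]) for i in range(1,n) if s[i,4]>=8]
# holes
g=im.astype(int).max(2); g2=im2.astype(int).max(2)
def hole(g,u,v,r=7):
    p=g[v-r:v+r+1,u-r:u+r+1]; m=np.clip(215-p,0,60).astype(float)
    y,x=np.mgrid[v-r:v+r+1,u-r:u+r+1]; return (m*x).sum()/m.sum(),(m*y).sum()/m.sum()
for (u,v),(a,b) in zip([(310,270),(353,265),(396,260)],[(319,239),(285,250),(248,261)]):
    c=hole(g,u,v); c2=hole(g2,a,b,6)
    print(np.round(c,1),onz(K,T,*c,.06).round(4),np.round(c2,1),onz(K2,T2,*c2,.06).round(4),"depth",ondepth(K,T,u+8,v,d[v,u+8]).round(3))
# black handle
for nm,h,g_,KK,TT,box in [("top",hsv,g,K,T,(255,290,445,490)),("scene",hsv2,g2,K2,T2,(240,285,165,210))]:
    m=np.zeros_like(g_,bool);r0,r1,c0,c1=box;m[r0:r1,c0:c1]=g_[r0:r1,c0:c1]<60
    for s,c in blobs(m):
        ys,xs=np.nonzero(m); pts=np.stack([xs,ys],1).astype(np.float32); print(nm,s,c,cv2.minAreaRect(pts))
    m=((h[...,0]>160)&(h[...,1]>70)&(h[...,2]>90)); 
    for s,c in blobs(m): print(nm,"pink",s,c.round(1))
```

```text
[310.2 269.8] [0.4356 0.0846 0.06  ] [317.7 238.6] [0.4328 0.0862 0.06  ] depth [0.438 0.066 0.055]
[353.1 264.9] [ 0.461  -0.0168  0.06  ] [283.9 249.9] [ 0.4613 -0.015   0.06  ] depth [ 0.464 -0.036  0.056]
[396.1 260.1] [ 0.4863 -0.1189  0.06  ] [247.3 260.7] [ 0.4852 -0.1182  0.06  ] depth [ 0.489 -0.138  0.062]
top pink [451 230  13  12  82] [457.2 235.2]
top pink [446 300  13   9  82] [452.4 303.9]
top pink [475 306  15   9  89] [482.6 310.4]
scene [179 250   9  22 116] [183.31034483 260.06896552] ((183.4470672607422, 260.5117492675781), (22.018444061279297, 5.423261642456055), 77.47119140625)
scene pink [189 229   9  23 132] [193.1 240.3]
scene pink [162 231  10  23 137] [166.3 242.3]
scene pink [192 270  10  24 154] [196.1 281.7]
```

Run:
```python
from h import *
im,d,K,T=load("top0"); im2,d2,K2,T2=load("scene0")
g=im.astype(int).max(2); g2=im2.astype(int).max(2)
print(g[264:280,456:480])
def rect(g,box,th):
    m=np.zeros(g.shape,np.uint8);r0,r1,c0,c1=box;m[r0:r1,c0:c1]=g[r0:r1,c0:c1]<th
    ys,xs=np.nonzero(m);return m,np.stack([xs,ys],1).astype(np.float32)
m,p=rect(g,(262,282,455,482),95); r=cv2.minAreaRect(p); print(r,len(p),cv2.boxPoints(r).round(1).tolist())
m2,p2=rect(g2,(245,280,172,195),95); r2=cv2.minAreaRect(p2); print(r2,len(p2),cv2.boxPoints(r2).round(1).tolist())
# axis centre approx z=.085 by two views
q,e=near(None,[ray(K,T,*p.mean(0)),ray(K2,T2,*p2.mean(0))]); print("handle mid",q,e)
# depth-based stylus & pinks
for n,K_,T_,d_,pts in [("top",K,T,d,[(466,270),(470,268),(459,233),(454,303),(485,309)]),("scene",K2,T2,d2,[(183,253),(183,260),(193,236),(166,238),(196,277)])]:
    for u,v in pts: print(n,u,v,ondepth(K_,T_,u,v,d_[v,u]).round(3))
# pinks triangulated by pixel centroid
tp=[(457.2,235.2),(452.4,303.9),(482.6,310.4)]; sp=[(196.1,281.7),(193.1,240.3),(166.3,242.3)]
for a,b in zip(tp,sp): print("pink",near(None,[ray(K,T,*a),ray(K2,T2,*b)]))
# stand top corners
```

```text
[[208 208 206 205 206 207 208 206 207 209 210 212 208 202 197 186 178 179
  178 178 179 179 179 178]
 [211 209 207 206 205 206 208 208 207 207 206 204 173 113  92 133 172 180
  179 178 178 178 178 178]
 [211 210 211 208 208 207 206 207 206 203 171 102  66  66  67  67  82 155
  188 179 179 178 178 178]
 [209 211 210 211 209 208 207 203 167 125 103  67  67  66  67  68  68 104
  174 198 184 179 179 178]
 [204 206 208 208 209 207 203 166  96  64  64  65  67  67  68  69  69  70
  160 208 205 192 180 179]
 [160 160 160 161 185 170  97  62  61  65  64  65  68  68  68  68  68  72
  163 213 211 210 199 184]
 [160 160 160 158 128  76  61  61  61  66  66  63  67  69  68  68  69  92
  169 211 213 212 209 197]
 [164 161 160 128  72  63  61  61  61  61  66  66  64  68  69  70  73 141
  196 209 210 211 203 185]
 [162 163 162 125  64  64  61  61  60  61  61  64  64  65  73  87 118 177
  208 207 208 205 190 178]
 [158 162 164 126  68  65  61  61  60  60  60  62  68 110 145 183 206 208
  209 210 208 196 182 178]
 [159 158 160 139  89  62  61  61  61  61  65  87 121 179 210 209 210 208
  207 208 205 19
[... 1046 characters left out ...]
25]]
handle mid [ 0.4782679  -0.28280597  0.08545221] 0.0024723539700410306
top 466 270 [ 0.475 -0.277  0.109]
top 470 268 [ 0.479 -0.283  0.117]
top 459 233 [ 0.56  -0.252  0.114]
top 454 303 [ 0.395 -0.255  0.111]
top 485 309 [ 0.389 -0.324  0.117]
scene 183 253 [ 0.487 -0.278  0.118]
scene 183 260 [ 0.49  -0.281  0.097]
scene 193 236 [ 0.404 -0.252  0.103]
scene 166 238 [ 0.4   -0.323  0.105]
scene 196 277 [ 0.57  -0.25   0.106]
pink (array([ 0.56179293, -0.25437262,  0.08249692]), np.float64(0.003463655991291855))
pink (array([ 0.39560907, -0.25638578,  0.08165798]), np.float64(0.003087875911968823))
pink (array([ 0.38953233, -0.32792631,  0.08179933]), np.float64(0.0030266984517111728))
```

Candidates for the stylus in the top view are:
- black handle in the aluminium block at (466,271)
- pink look-alikes at (457,235), (452,304) and (483,310)
- for the hole: (310,270), (353,265) and (396,260)

I choose the black handle in the stand, because its mid-height triangulates to 0.0855 against the expected 0.085. I choose the middle hole, because the well grid lies in the bay straight behind it. The close crops c1 and c2 confirm both choices.

```bash
cat >> h.py <<'E'
from scipy.spatial.transform import Rotation as Ro
def delta(target):
    from rig import get_obs
    o=get_obs(); R=Ro.from_quat(o['tool_rot']).as_matrix(); return R.T@(np.array(target)-o['ee_pos']),R
E
python3 - <<'E'
from h import *
d,R=delta([.478,-.283,.20]);print(d.round(4));print(R.round(4))
E
```

```text
[ 0.3511 -0.1193  0.0243]
[[ 9.387e-01  3.446e-01 -3.000e-04]
 [ 3.446e-01 -9.387e-01  1.000e-03]
 [ 1.000e-04 -1.000e-03 -1.000e+00]]
```

Request:
carry_out --slide '[[0.035,-0.012,0],[0.07,-0.024,0],[0.105,-0.036,0],[0.14,-0.048,0],[0.175,-0.06,0],[0.21,-0.072,0],[0.245,-0.084,0],[0.28,-0.096,0],[0.315,-0.108,0.005],[0.351,-0.119,0.01],[0.351,-0.119,0.01],[0.351,-0.119,0.01]]' --rot '[[0,0,0],[0,0,0],[0,0,0],[0,0,0],[0,0,0],[0,0,0],[0,0,0],[0,0,0],[0,0,0],[0,0,0],[0,0,0],[0,0,0]]' --fingers '[0.085,0.085,0.085,0.085,0.085,0.085,0.085,0.085,0.085,0.085,0.085,0.085]' --newtons 70

```text
time_s: 1.1
ee_pos: [0.4787, -0.282, 0.2135]
tool_rot: [0.984, 0.176, -0.001, -0.001]
contact_force: [0.3, 0.0, 0.4]
width: 0.993
```

Run:
```python
from rig import *
from h import *
d,R=delta([.478,-.283,.087]);print(get_obs()['time_s'],get_obs()['ee_pos'],d.round(4))
n="wrist";ci=camera_info(n);im,dd=grab_frame(n); cv2.imwrite("pics/w1.png",im[:,:,::-1]); np.savez("w1.npz",im=im,d=dd,**ci)
K,T=ci['K'],ci['camera_from_world']; print(K[0],proj(K,T,[.478,-.283,.12]),proj(K,T,[.478,-.283,.05]))
```

```text
1.1 [ 0.47870612 -0.28199012  0.21354571] [-0.0009  0.001   0.1265]
[343.03312011   0.         316.95150626] [319.64222137 241.8442664 ] [319.2185636  217.81617511]
```

View pics/w1.png

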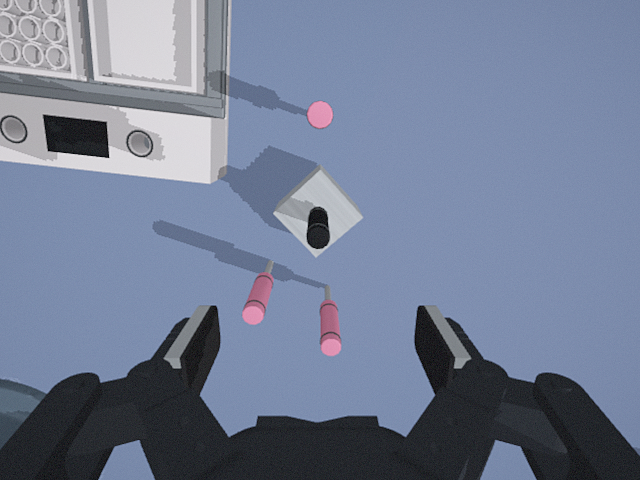

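Run:
```python
from h import *
im,d,K,T=load("w1"); g=im.astype(int).max(2)
m=np.zeros(g.shape,np.uint8); m[195:260,295:345]=g[195:260,295:345]<75
ys,xs=np.nonzero(m); print(xs.min(),xs.max(),ys.min(),ys.max(),xs.mean(),ys.mean(),len(xs))
# silhouette prediction of a cylinder for trial positions (bounding box)
a=np.linspace(0,2*np.pi,60)
for p in [(.478,-.283),(.480,-.283),(.480,-.282)]:
    P=np.array([proj(K,T,[p[0]+.009*np.cos(t),p[1]+.009*np.sin(t),z]) for z in(.05,.12) for t in a]); h=cv2.convexHull(P.astype(np.float32)); M=cv2.moments(h)
    print(p,P.min(0).round(1),P.max(0).round(1),M['m10']/M['m00'],M['m01']/M['m00'],M['m00'])
gh=cv2.cvtColor(im,cv2.COLOR_RGB2HSV)
# stand holes: ring in console
for u,v in [(318,236),(318,228)]: print(ondepth(K,T,u,v,d[v,u]))
```

```text
307 328 207 248 317.5192563081009 228.2124833997344 753
(0.478, -0.283) [307.5 208.4] [331.7 253.2] 319.4655385624667 231.6207567262182 880.0075374164153
(0.48, -0.283) [308.5 206.5] [332.7 250.8] 320.32932232394387 229.45686783936432 873.8192848584149
(0.48, -0.282) [307.2 206.1] [331.4 250.4] 319.1750615157089 229.0539222394762 872.5248575685546
[ 0.48159222 -0.2803598   0.11912841]
[ 0.48723621 -0.27825926  0.11855819]
```

Request:
carry_out --slide '[[0.0015,-0.0005,0.03],[0.0015,-0.0005,0.06],[0.0015,-0.0005,0.085],[0.0015,-0.0005,0.105],[0.0015,-0.0005,0.1205],[0.0015,-0.0005,0.1205],[0.0015,-0.0005,0.1205]]' --rot '[[0,0,0],[0,0,0],[0,0,0],[0,0,0],[0,0,0],[0,0,0],[0,0,0]]' --fingers '[0.085,0.085,0.085,0.085,0.085,0.085,0.085]'

```text
time_s: 1.73
ee_pos: [0.4782, -0.2825, 0.0934]
tool_rot: [0.985, 0.175, -0.001, -0.001]
contact_force: [0.4, 0.1, 1.2]
width: 0.998
```

Run:
```python
from rig import *
from h import *
d,R=delta([.480,-.281,.093]);print(get_obs()['time_s'],get_obs()['ee_pos'],d.round(4));print(R.round(4))
n="wrist";ci=camera_info(n);im,dd=grab_frame(n); cv2.imwrite("pics/w2.png",im[:,:,::-1]); np.savez("w2.npz",im=im,d=dd,**ci)
```

```text
1.7333 [ 0.47817653 -0.28253059  0.09336631] [ 0.0022 -0.0008  0.0004]
[[ 0.9388  0.3446 -0.0021]
 [ 0.3446 -0.9387  0.0019]
 [-0.0013 -0.0025 -1.    ]]
```

View pics/w2.png

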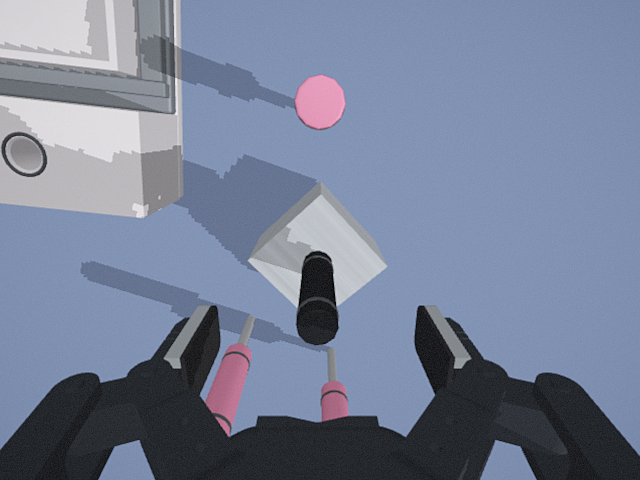

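Request:
carry_out --slide '[[0.002,-0.0005,0],[0.002,-0.0005,0],[0.002,-0.0005,0],[0.002,-0.0005,0],[0.002,-0.0005,0],[0.002,-0.0005,0],[0.002,-0.0005,0],[0.002,-0.0005,0],[0.002,-0.0005,0],[0.002,-0.0005,0],[0.002,-0.0005,0],[0.002,-0.0005,0]]' --rot '[[0,0,0],[0,0,0],[0,0,0],[0,0,0],[0,0,0],[0,0,0],[0,0,0],[0,0,0],[0,0,0],[0,0,0],[0,0,0],[0,0,0]]' --fingers '[0.085,0.06,0.04,0.025,0.01,0.01,0.01,0.01,0.01,0.01,0.01,0.01]' --newtons 70

```text
time_s: 2.78
ee_pos: [0.4807, -0.2817, 0.0945]
tool_rot: [0.985, 0.175, -0.0, -0.0]
contact_force: [-0.9, 0.4, 5.3]
width: 0.182
```

Run:
```python
from rig import *
from h import *
o=get_obs();print(o['time_s'],o['ee_pos'],o['width'],o['contact_force'],o['torque'])
```

```text
2.7833 [ 0.48067587 -0.28165471  0.09452401] 0.1824604948661045 [-0.94082394  0.37667704  5.34448599] [ 0.10758754  0.13882446 -0.02695825]
```

Request:
carry_out --slide '[[0,0,-0.01],[0,0,-0.025],[0,0,-0.045],[0,0,-0.065],[0,0,-0.08],[0,0,-0.09],[0,0,-0.09],[0,0,-0.09]]' --rot '[[0,0,0],[0,0,0],[0,0,0],[0,0,0],[0,0,0],[0,0,0],[0,0,0],[0,0,0]]' --fingers '[0.01,0.01,0.01,0.01,0.01,0.01,0.01,0.01]'

```text
time_s: 3.45
ee_pos: [0.4806, -0.2816, 0.1845]
tool_rot: [0.985, 0.175, 0.0, -0.0]
contact_force: [-0.7, 0.4, -1.2]
width: 0.18
```

Run:
```python
from rig import *
from h import *
o=get_obs();print(o['time_s'],o['ee_pos'],o['width'],o['contact_force'],o['torque'])
for n in ["wrist","scene","top"]:
    ci=camera_info(n);im,dd=grab_frame(n); cv2.imwrite(f"pics/{n}3.png",im[:,:,::-1]); np.savez(f"{n}3.npz",im=im,d=dd,**ci)
    if n=="scene": cv2.imwrite("pics/s3c.png",cv2.resize(im[160:320,100:340,::-1],None,fx=3.3,fy=3.3))
print(delta([.4607,-.0163,.20])[0])
```

```text
3.45 [ 0.48063518 -0.28161893  0.18445382] 0.18006337893517568 [-0.70576232  0.35359656 -1.17614709] [-0.00734179  0.02927833 -0.00669193]
[ 0.07306423 -0.25559601 -0.01609219]
```

View pics/wrist3.png

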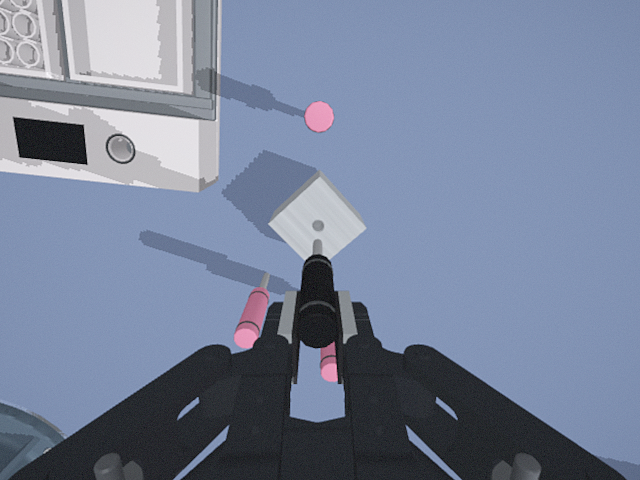

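View pics/s3c.png

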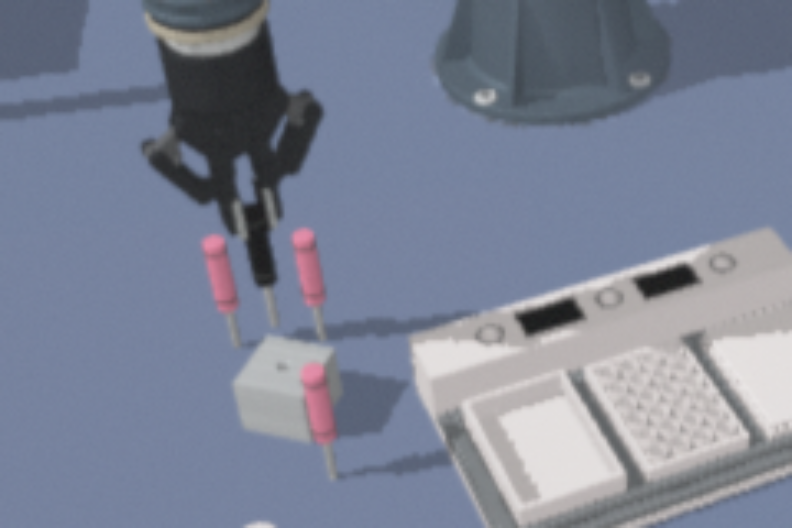

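The wrist view shows the stylus gripped, with its pin free above the stand's hole at (318,225). The scene crop shows it upright and clear. Next I move over the middle hole.

Request:
carry_out --slide '[[0.004,-0.014,-0.008],[0.0095,-0.0333,-0.016],[0.0175,-0.061,-0.016],[0.0255,-0.089,-0.016],[0.0335,-0.117,-0.016],[0.0415,-0.145,-0.016],[0.0495,-0.173,-0.016],[0.0575,-0.201,-0.016],[0.0645,-0.226,-0.016],[0.07,-0.245,-0.016],[0.073,-0.2555,-0.016],[0.073,-0.2555,-0.016]]' --rot '[[0,0,0],[0,0,0],[0,0,0],[0,0,0],[0,0,0],[0,0,0],[0,0,0],[0,0,0],[0,0,0],[0,0,0],[0,0,0],[0,0,0]]' --fingers '[0.01,0.01,0.01,0.01,0.01,0.01,0.01,0.01,0.01,0.01,0.01,0.01]'

```text
time_s: 4.6
ee_pos: [0.4601, -0.0146, 0.1998]
tool_rot: [0.984, 0.176, -0.001, -0.001]
contact_force: [0.9, 0.2, -0.9]
width: 0.18
```

Run:
```python
from rig import *
from h import *
o=get_obs();print(o['time_s'],o['ee_pos'],o['width'],o['contact_force'])
e=o['ee_pos']
for n in ["wrist","scene","top"]:
    ci=camera_info(n);im,dd=grab_frame(n); cv2.imwrite(f"pics/{n}4.png",im[:,:,::-1]); np.savez(f"{n}4.npz",im=im,d=dd,**ci)
    K,T=ci['K'],ci['camera_from_world']
    print(n,"tip pred",proj(K,T,[e[0],e[1],e[2]-.088]),"hole pred",proj(K,T,[.4607,-.0163,.06]))
    u,v=proj(K,T,[e[0],e[1],.09]).astype(int); u=np.clip(u,100,540);v=np.clip(v,75,405)
    cv2.imwrite(f"pics/{n}4c.png",cv2.resize(im[v-75:v+75,u-100:u+100,::-1],None,fx=4,fy=4,interpolation=cv2.INTER_CUBIC)); print("crop",u-100,v-75)
```

```text
4.6 [ 0.46014609 -0.01459848  0.19983699] 0.18036304613477797 [ 0.87548666  0.16308018 -0.92709366]
wrist tip pred [318.83803491 242.90965592] hole pred [320.72422717 223.61591365]
crop 218 158
scene tip pred [283.30224272 234.94690964] hole pred [283.38671865 249.78539613]
crop 183 166
top tip pred [353.68459006 261.64655175] hole pred [352.88689159 265.01859226]
crop 253 188
```

View pics/wrist4c.png

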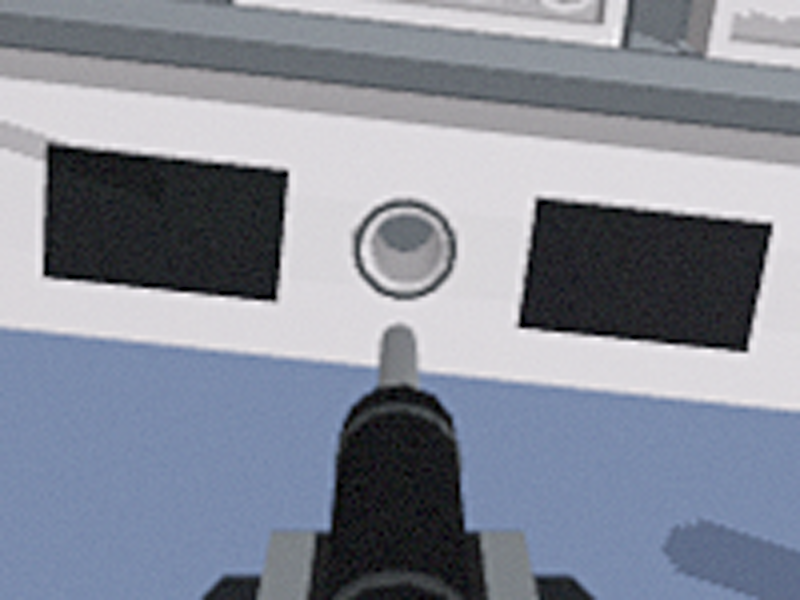

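View pics/scene4c.png

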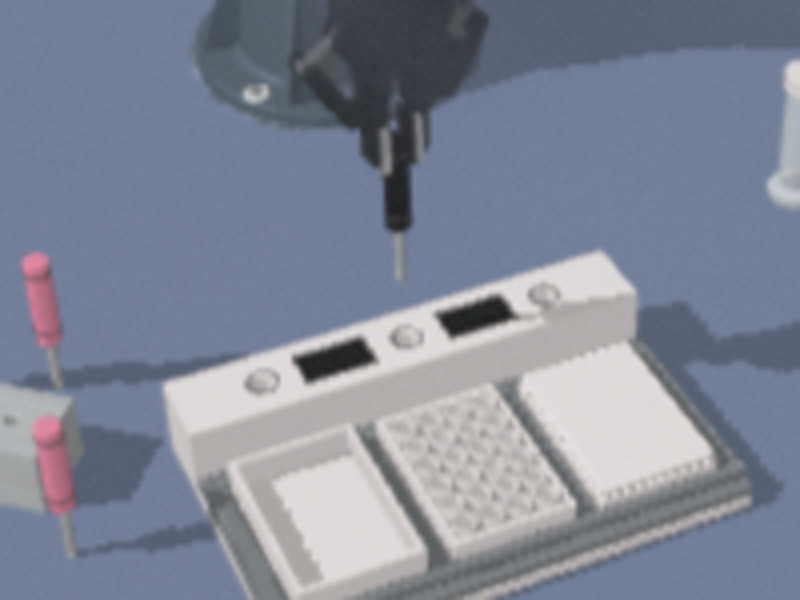

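View pics/top4c.png

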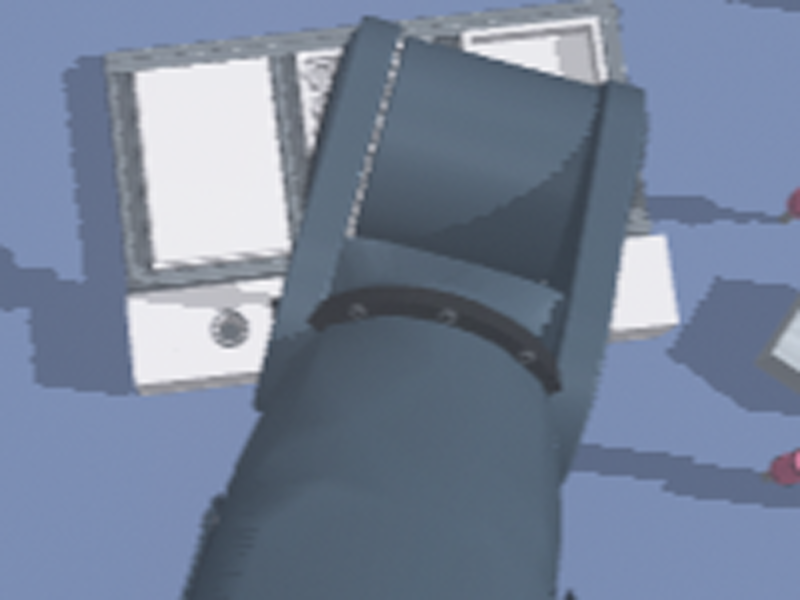

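Run:
```python
from h import *
im,d,K,T=load("wrist4"); g=im.astype(int).max(2)
# dark ring outer contour around (319,220)
s=g[200:242,300:340]; m=((s<130)).astype(np.uint8)
cs,_=cv2.findContours(m,cv2.RETR_EXTERNAL,cv2.CHAIN_APPROX_NONE)
for c in cs:
    if len(c)>20: e=cv2.fitEllipse(c); print(e, len(c)); h=np.array(e[0])+[300,200]; print(h,"hole",onz(K,T,*(h),.06))
print(g[232:246,308:328])
for t in [(317.6,242.3)]: print("tip",[onz(K,T,*t,z).round(4) for z in (.110,.112,.114)])
# scene: tip & hole
im,d,K,T=load("scene4")
for h in [(183+406/4-.4,166+336/4-.4)]: print("scene hole",onz(K,T,*h,.06))
for t in [(183+400/4-.4,166+277/4-.4)]: print("scene tip",onz(K,T,*t,.111))
```

```text
((18.84270477294922, 19.954404830932617), (23.852439880371094, 24.375457763671875), 95.22140502929688) 68
[318.84270477 219.95440483] hole [ 0.46322096 -0.01361148  0.06      ]
[[222 222 220 225 224 216 213 199 141  92 101  98  99 125 162 201 216 228
  227 223]
 [220 220 221 222 224 224 228 226 217 211 211 214 212 215 220 226 226 225
  222 221]
 [220 219 221 220 220 221 222 224 224 226 227 227 226 227 225 224 223 222
  221 221]
 [219 222 220 222 220 221 223 220 221 222 222 222 223 222 220 222 221 221
  221 220]
 [221 221 218 220 221 221 221 221 220 221 219 221 221 222 220 218 223 221
  220 220]
 [219 221 221 221 220 221 218 222 224 226 226 223 221 221 221 222 219 221
  219 221]
 [221 219 221 221 221 222 225 230 224 206 208 221 228 225 220 221 220 221
  222 223]
 [222 220 220 220 222 227 216 184 166 150 153 176 206 219 225 221 221 219
  219 221]
 [219 219 220 221 225 212 173 120 115 117 121 131 150 205 225 222 220 220
  221 219]
 [220 220 222 221 228 193 114 115 122 127 126 126 124 182 218 223 221 221
  219 222]
 [222 221 221 223 222 175 103 120 123 127 131 129 129 159 211 224 222 221
  220 220]
 [221 219 222 223 207 150 108 122 127 127 132 134 132 139 205 226 221 221
  220 221]
 [221 222 222 226 203 143 110 123 126 127 133 130 130 132 203 227 223 220
  220 222]
 [219 221 223 227 205 145 111 119 126 130 127 133 136 132 205 229 222 220
  220 221]]
tip [array([ 0.4597, -0.0138,  0.11  ]), array([ 0.4603, -0.0136,  0.112 ]), array([ 0.461 , -0.0133,  0.114 ])]
scene hole [ 0.46033071 -0.01425799  0.06      ]
scene tip [ 0.45833951 -0.01623903  0.111     ]
```

Request:
carry_out --slide '[[0.001,0,0.012],[0.0025,0,0.025],[0.0027,0,0.037],[0.0027,0,0.043],[0.0027,0,0.043],[0.0027,0,0.043]]' --rot '[[0,0,0],[0,0,0],[0,0,0],[0,0,0],[0,0,0],[0,0,0]]' --fingers '[0.01,0.01,0.01,0.01,0.01,0.01]'

```text
time_s: 5.25
ee_pos: [0.4632, -0.0165, 0.157]
tool_rot: [0.985, 0.175, -0.001, -0.001]
contact_force: [-0.1, -0.4, -0.2]
width: 0.182
```

Run:
```python
from rig import *
from h import *
o=get_obs();print(o['time_s'],o['ee_pos'],o['width'],o['contact_force'])
e=o['ee_pos']
for n in ["wrist","scene"]:
    ci=camera_info(n);im,dd=grab_frame(n); np.savez(f"{n}5.npz",im=im,d=dd,**ci)
    K,T=ci['K'],ci['camera_from_world']
    print(n,"tip pred",proj(K,T,[e[0],e[1],e[2]-.088]),"hole pred",proj(K,T,[.462,-.014,.06]))
    u,v=proj(K,T,[e[0],e[1],.07]).astype(int); u=np.clip(u,80,560);v=np.clip(v,60,420)
    cv2.imwrite(f"pics/{n}5c.png",cv2.resize(im[v-60:v+60,u-80:u+80,::-1],None,fx=5,fy=5,interpolation=cv2.INTER_CUBIC)); print("crop",u-80,v-60)
```

```text
5.25 [ 0.46323762 -0.01648457  0.15699322] 0.18153138564200993 [-0.0888744  -0.35901994 -0.18363177]
wrist tip pred [318.73337938 242.89181543] hole pred [315.03183934 239.38419026]
crop 238 183
scene tip pred [283.35536477 247.89825705] hole pred [284.2924322  249.97748297]
crop 203 187
```

View pics/wrist5c.png

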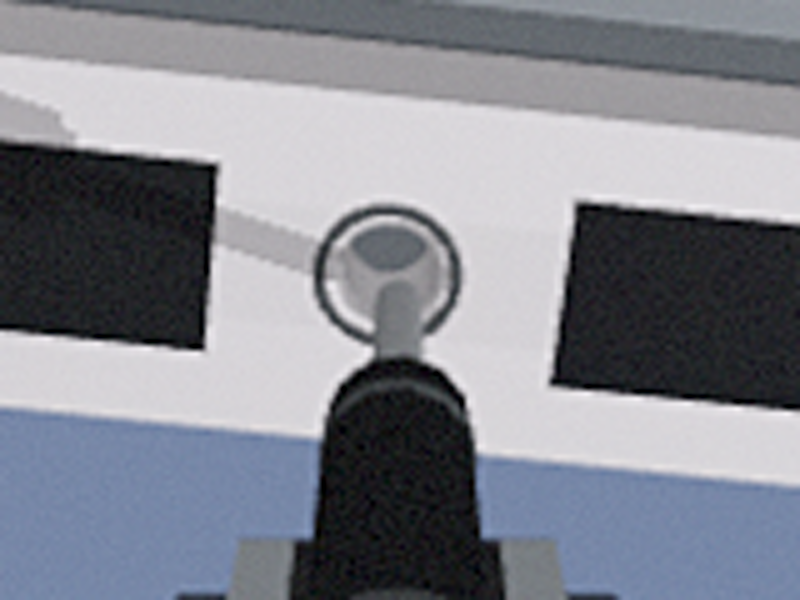

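View pics/scene5c.png

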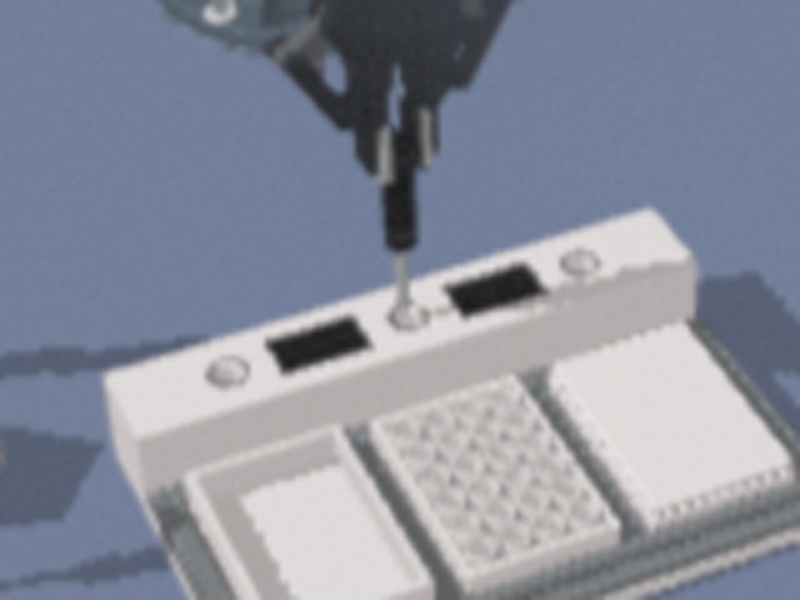

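Run:
```python
from h import *
im,d,K,T=load("wrist5")
h=onz(K,T,315.2,237.2,.06); t=onz(K,T,317.2,243.1,.069); print("hole",h,"tip",t,h-t)
R=Ro.from_quat([0.985,0.175,-0.001,-0.001]).as_matrix(); print("tool",R.T@(h-t))
c=(-T[:3,:3].T@T[:3,3]); print("cam",c)
im,d,K,T=load("scene5")
h=onz(K,T,203+409/5-.4,187+316/5-.4,.06); t=onz(K,T,203+404/5-.4,187+300/5-.4,.069);print("scene",h,t,h-t, R.T@(h-t))
```

```text
hole [ 0.46366822 -0.01352544  0.06      ] tip [ 0.46270417 -0.01549177  0.069     ] [ 0.00096404  0.00196632 -0.009     ]
tool [ 0.00159693 -0.00149305  0.00900091]
cam [0.5392415  0.01232533 0.30503445]
scene [ 0.46132604 -0.01358954  0.06      ] [ 0.4578877  -0.01548151  0.069     ] [ 0.00343835  0.00189197 -0.009     ] [ 0.00389419 -0.00057096  0.00899506]
```

Request:
carry_out --slide '[[0.001,-0.0006,0],[0.002,-0.0012,0],[0.002,-0.0012,0.005],[0.002,-0.0012,0.01],[0.002,-0.0012,0.015],[0.002,-0.0012,0.02],[0.002,-0.0012,0.02]]' --rot '[[0,0,0],[0,0,0],[0,0,0],[0,0,0],[0,0,0],[0,0,0],[0,0,0]]' --fingers '[0.01,0.01,0.01,0.01,0.01,0.01,0.01]'

```text
time_s: 5.93
ee_pos: [0.4644, -0.0143, 0.1363]
tool_rot: [0.985, 0.175, -0.001, -0.001]
contact_force: [-0.2, 0.2, -0.0]
width: 0.176
```

```bash
cat > snap.py <<'E'
import sys
from rig import *
from h import *
i=sys.argv[1]
o=get_obs();print(o['time_s'],o['ee_pos'],o['tool_rot'].round(4),o['width'],o['contact_force'],o['torque'])
e=o['ee_pos'];ims=[]
for n in ["wrist","scene"]:
    ci=camera_info(n);im,dd=grab_frame(n); np.savez(f"{n}{i}.npz",im=im,d=dd,**ci)
    K,T=ci['K'],ci['camera_from_world']
    u,v=proj(K,T,[e[0],e[1],.07]).astype(int); u=np.clip(u,80,560);v=np.clip(v,60,420)
    ims.append(cv2.resize(im[v-60:v+60,u-50:u+50,::-1],None,fx=4,fy=4,interpolation=cv2.INTER_CUBIC)); print(n,"crop",u-50,v-60)
cv2.imwrite(f"pics/both{i}.png",np.hstack(ims))
E
python3 snap.py 6
```

```text
5.9333 [ 0.46437468 -0.0143479   0.13628756] [ 0.9846  0.1749 -0.0012 -0.001 ] 0.17562201369825237 [-0.19038386  0.22465771 -0.04777056] [-0.03394606  0.10666886 -0.0407741 ]
wrist crop 268 193
scene crop 234 187
```

View pics/both6.png

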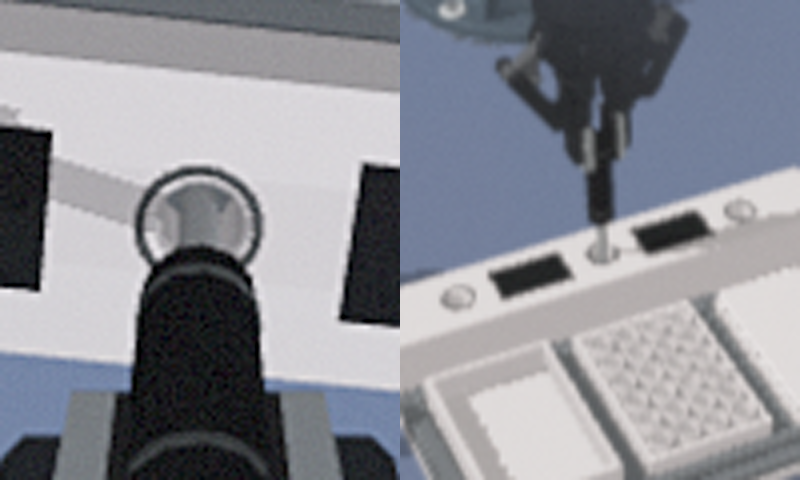

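The pin is inside the middle hole and centred sideways in the ring, with almost no force. I press on.

Request:
carry_out --slide '[[0,0,0.003],[0,0,0.006],[0,0,0.009],[0,0,0.012],[0,0,0.012],[0,0,0.012]]' --rot '[[0,0,0],[0,0,0],[0,0,0],[0,0,0],[0,0,0],[0,0,0]]' --fingers '[0.01,0.01,0.01,0.01,0.01,0.01]' --newtons 100

```text
time_s: 6.53
ee_pos: [0.465, -0.0144, 0.1253]
tool_rot: [0.985, 0.175, -0.001, -0.001]
contact_force: [0.3, 0.2, 3.7]
width: 0.172
```

```bash
python3 snap.py 7
```

```text
6.5333 [ 0.46500348 -0.01443266  0.1252829 ] [ 9.846e-01  1.749e-01 -5.000e-04 -8.000e-04] 0.17209203524708128 [0.32780469 0.23686356 3.74186003] [0.01227051 0.03766871 0.01492571]
wrist crop 268 199
scene crop 234 187
```

Request:
carry_out --slide '[[0,0,0.001],[0,0,0.002],[0,0,0.003],[0,0,0.003],[0,0,0.003]]' --rot '[[0,0,0],[0,0,0],[0,0,0],[0,0,0],[0,0,0]]' --fingers '[0.01,0.01,0.01,0.01,0.01]'

```text
time_s: 7.05
ee_pos: [0.4664, -0.0145, 0.124]
tool_rot: [0.985, 0.175, 0.001, -0.0]
contact_force: [-1.5, 2.3, 20.6]
width: 0.167
```

```bash
python3 snap.py 8
```

```text
7.05 [ 0.46637944 -0.01445338  0.12399958] [ 9.846e-01  1.748e-01  1.200e-03 -4.000e-04] 0.166969545918417 [-1.53452275  2.28486722 20.60931455] [ 0.43873744  0.45027778 -0.01914898]
wrist crop 268 200
scene crop 234 188
```

View pics/both8.png

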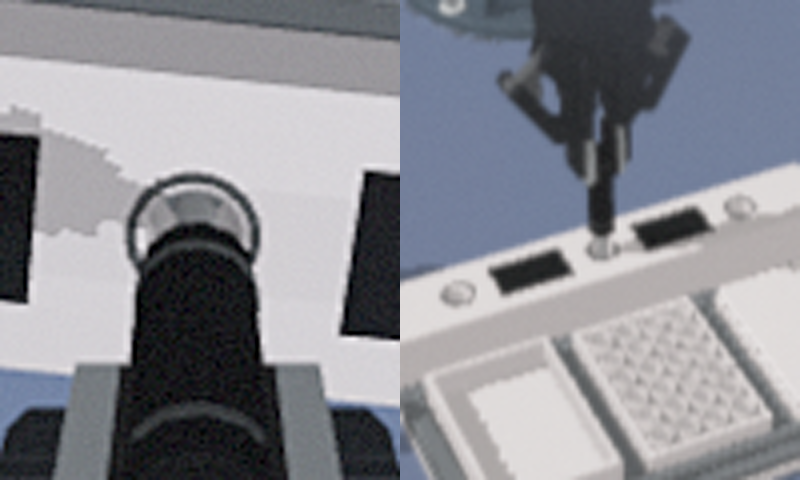

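Request:
carry_out --slide '[[0,0,0.001],[0,0,0.001],[0,0,0.001],[0,0,0.001],[0,0,0.001],[0,0,0.001]]' --rot '[[0,0,0],[0,0,0],[0,0,0],[0,0,0],[0,0,0],[0,0,0]]' --fingers '[0.01,0.01,0.01,0.01,0.01,0.01]'

```text
time_s: 7.65
ee_pos: [0.4671, -0.0144, 0.1241]
tool_rot: [0.985, 0.175, 0.002, -0.0]
contact_force: [-2.3, 1.8, 16.6]
width: 0.175
```

```bash
python3 snap.py 9; python3 snap.py 10
python3 - <<'E'
from rig import *
from h import *
print(get_obs()['contact_force'])
im,d=grab_frame("scene"); im0=load("scene0")[0]; cv2.imwrite("pics/scene_end.png",im[:,:,::-1])
E
```

```text
7.65 [ 0.46708398 -0.01436964  0.12414174] [ 9.846e-01  1.748e-01  2.200e-03 -3.000e-04] 0.17540167028274586 [-2.28601768  1.84308503 16.58640616] [0.46725629 0.67777966 0.01896943]
wrist crop 268 200
scene crop 234 188
7.75 [ 0.46708502 -0.0143611   0.12413304] [ 9.846e-01  1.748e-01  2.100e-03 -3.000e-04] 0.1711959741875731 [-2.87021136  1.94854177 16.21096248] [ 0.430457    0.58963713 -0.00133006]
wrist crop 268 200
scene crop 234 188
[-2.05649186  1.65830504 16.80659438]
```

View pics/scene_end.png

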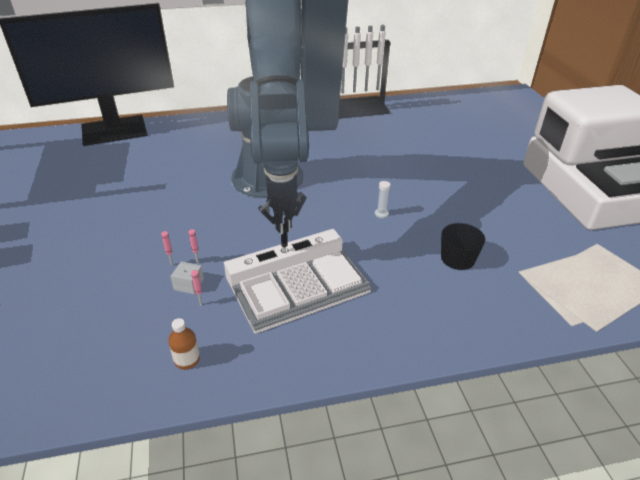

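View pics/both10.png

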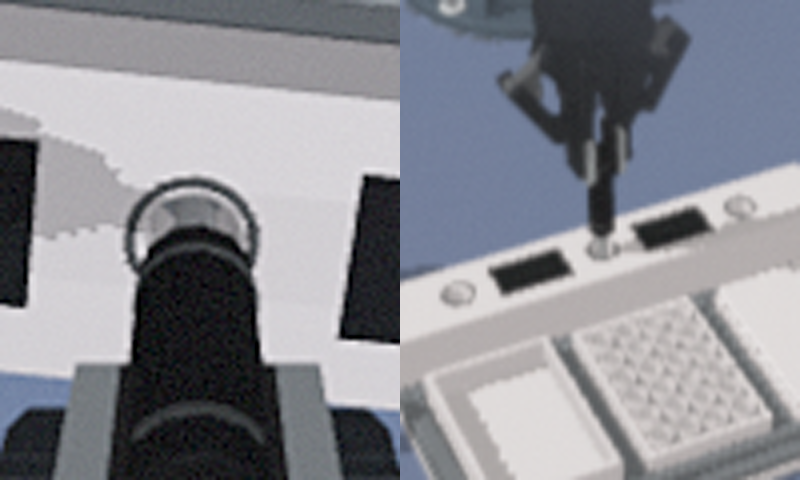

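The scene view shows the pin in the middle hole at (284,250). The plates, bottle, tub and tube are where they began. The push holds steady at about 16 N, well over the spring's 4.5 N, so the button is on its stop.

Run:
```python
from rig import *
print(hand_in())
```

```text
the job is handed in; nothing more can be done
None
```

I lifted the black stylus out of its stand, put its pin down the middle hole, which serves the open well plate's bay, and pressed the button onto its stop. I handed in with the stylus still gripped. The clock was at about 7.8 s of the 38 s allowed.

**Final state:**
- The push held steady at 16–17 N over several readings, well above the spring's 4.5 N.
- The tip's height works out to about 36 mm from the tool position, against 35 mm for a button fully down.
- The grip held, and the pin could be seen inside the hole ring.

**Surroundings:** By eye, in the last scene picture, the plates, bottle, tub and tube are where they started. I did not measure them. The other two buttons were never approached.

**What disagreed:**
- The cameras differed by 2–3 mm on where the hole is. I corrected using the wrist view of the pin against the hole.
- Under load, the tool moved about 2 mm in x and picked up a side force of about 3 N, so the pin may be leaning on the hole's wall. The hole leaves it only about 4.5 mm of play, which is inside the 8 mm limit.
- The gripper reported about 15 mm of opening on the 18 mm handle. The stylus still came up with it and stayed held.

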